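# Pump up a ratchet clamp on a glued plywood block

## Robot

A 6-joint arm with a two-finger parallel gripper is mounted at the origin on the work surface. World frame = base frame: x ahead of the robot, y to its left, z up, the work surface at z = 0. Lengths are in m, angles in rad, forces in N, time in s.
With the tool pointing down it reaches from about 0.325 to 0.875 m from the base axis. Payload 4.4 kg.
Tool frame: the origin (TCP) lies at the very end of the fingers, on their centre line; the grasp point (between the pads) lies 19 mm behind it; z points along the fingers, y is the line along which they close (so a half turn about z gives the same grasp; the last joint's range is limited). The gripper opens to 85 mm and grips with 20 to 120 N. Pads are 22 mm wide; open, the fingers measure 114 mm over their backs; the gripper's body (76 mm by 85 mm) begins 54 mm behind the grasp point. The pads swing forward as they close: fully open they stand 13 mm farther back than shut.
Start: joints at [-1.411, 0.207, 1.542, -0, 1.393, -0.15], TCP at [0.175, -0.548, 0.231] pointing down, gripper open.
Joint ranges: [-2.73, 2.73], [-0.86, 2.22], [0.23, 2.46], [-1.11, 4.25], [0.08, 2.63], [-2.82, 2.82]. Speed limits (rad/s): [2.79, 2.79, 3.14, 3.14, 3.14, 3.14].

## Interface

Orientations are given as a unit quaternion [x, y, z, w].
In Python, from plant import get_obs, capture, robot gives the robot as it stands. The module is installed in compiled form; this text tells all that it offers.
- The arm moves only by the shell command python3 -m handwheel 'ROWS' [FORCE]. ROWS is JSON, a list of rows, each a list of 7 numbers: the shift along the tool's x, y, z in mm, then the turn, a rotation vector about the tool's x, y, z in degrees, then the opening, from 0 (shut) to 1 (fully open). In form: [[x, y, z, wx, wy, wz, grip], ...]. A call has exactly 8 rows; each row is the pose to reach, as a shift and turn from the pose commanded when the call began, along the tool's axes at that moment; what a row does not reach only later rows make up. A row lasts 1/8 s, in which the tool goes at most 62.5 mm and 10.7 degrees, less where a joint would pass 70% of its speed; a pose out of reach is approached as far as the arm can. A call with a gripper value outside its range is refused whole. The fingers move at their own pace and stop on an object; FORCE is the grip in N (left out, the last holds). Time passes only in rows, so rows that repeat a pose let the fingers close, or fill a call up. It gives the time, the measured TCP pose, the force, the opening and the grip force at its end, in the units of the state.
- get_obs(): the state, without advancing time (a new reading comes with each control period).
- capture(name): name is "side" or "top" or "wrist"; returns a dict with "frame" (420x560x3 uint8, red, green, blue), "K" (3x3 intrinsics, pixels), "k1" (the pictures are not rectified: a ray, as slopes to the right and down, at radius r is drawn at 1 + k1 r^2 times it, then the intrinsics apply), "camera_from_world" (4x4, takes a point from world to camera coordinates); the wrist camera has in their place "hand_eye" (4x4, takes a point from camera to tool coordinates, whose origin is the TCP and whose axes are the flange's). Camera axes: x right, y down, z forward; pixel columns grow to the right and rows downward; lengths in m; the calibration is good to about 2 mm. A picture is of the moment at which its call begins: read the wrist's pose just before it. There is no depth.
- robot.hand_in(): hands the job in; it is judged then, once.
The state is a dict: "time_s": time; "joint_pos": joint angles; "qvel": joint speeds; "joint_efforts": joint torques, N m; "tcp_pos": TCP position; "tool_rot": TCP orientation; "contact_force": force on the tool from outside, world axes, zero at the start; "torque": the same for the moment, N m; "finger_gap": opening from 0.0 (shut) to 1.0 (fully open); "gripper_force": force on a finger pad.
Only numpy, scipy, OpenCV 4.12 (cv2) and the standard library are available. Lean on these libraries where they do the work, as an engineer would, in place of code of your own. Each camera call takes 0.05 s, during which the arm holds its last target. There are 200 camera calls.

## Task

Lay the striped plywood block flat in the bed of the blue ratchet clamp, square and in line between its orange sprung pad and the fence, and let go of it. Then pump the red lever by its upright black handle, each stroke gently up to its end stop and back to its rest, until the block is pressed against the fence and the orange pad is pushed about 10 mm (5 to 15 mm) into the jaw. Move the jaw only by the lever, never force the lever against its end stop or drive the pad right home, and finish with the lever back at rest and the glue bottle, wrench and tin left where they stand.

Things in the scene. Friction and masses are not known exactly. Their poses are not given: they have to be found in the camera images.
- clamp: Blue ratchet clamp, screwed to the table; base plate 180 x 300 x 12 mm. Origin on the table on the clamp's centreline; z up, y along the centreline from the fence (-y) past the jaw to the ratchet wheel (+y). The base plate spans x -90..90, y -130..170 mm. The fence and jaw stand up to 61 mm above the table.
- bed (a point): Point on the top of the base plate (12 mm above the table), on the centreline, where the block is to lie, 36 mm to the fence side of the clamp's origin. Axes as the clamp's. Along y the block belongs half-way between pad_face and fence_face.
- pad_face (a point): Centre of the face of the orange pad (56 mm wide, 40 mm high) on the jaw; it faces the fence (-y of the clamp). At the start it stands 70 to 84 mm from the fence face. Axes as the clamp's.
- pad (a joint): How far the orange pad is pushed back into the jaw against its spring, m: 0 fully out, 0.018 right home (never above 0.017). Spring about 3 N/mm.
- jaw: Blue sliding jaw, 60 x 35 x 45 mm, carrying the orange pad; its origin lies on the centreline at the pad's face when the pad is out. A rack and the ratchet wheel drive it to -y of the clamp, 7.8 mm a tooth, up to 52 mm; it cannot be pushed back.
- fence_face (a point): Centre of the fence's face (70 mm wide, 48 mm high) towards the jaw (+y). The fence is bolted at a place that varies. Axes as the clamp's.
- block_center (a point): Loose block glued from five light and dark plywood layers, 50 (x) x 60 (y) x 45 (z) mm, about 120 g; the point is its centre, 22.5 mm above its underside. Grip it across its 50 mm (x) side and clamp it along its 60 mm (y) side, with its y axis along the clamp's y (either way round). It starts on the table.
- lever: Red lever on the ratchet wheel's upright axis. Origin on that axis, 12 mm above the table; x axis along the arm to the handle, z up; arm top 68 mm above the table. It swings level; the working stroke is anticlockwise seen from above, from rest to an end stop (red peg) 0.52 to 0.76 rad from rest. That angle differs from run to run and is not measured: feel for it.
- lever_grip (a point): Half-way up the lever's upright round black handle: 18 mm in diameter, from 68 to 128 mm above the table, point at 100 mm, 130 mm from the lever's axis. A free stroke takes 2 to 4 N here, up to 11 N as the pad is pushed in, the way back 1 to 3 N. Over about 25 N here against the end stop (30 N on the peg) is forcing it.
- lever_rest (a point): Where lever_grip stands with the lever at rest (fixed on the clamp); the lever starts there. The ratchet clicks over only in the last 0.05 rad before the end stop. A stroke to the stop gains one tooth (the first up to 1.9) if the lever then goes back to within 0.05 rad of rest, where it picks up the next tooth.
- glue_center (a point): Yellow glue bottle with red cap, 56 mm in diameter, 160 mm tall, standing; point 80 mm above its foot. Bystander.
- wrench: Steel wrench lying on the table. Bystander.
- tin_center (a point): Blue and steel tin, 76 mm in diameter, 90 mm tall, standing; point half-way up. Bystander.
There are look-alikes about, which are no part of the job. Several things look just like the part that bears block_center: the one meant starts nearest to the robot's base.

How it is judged:
By the outcome, as a careful person would: the job done as asked, in the order asked, and still so for the second after the job is handed in, with the robot touching nothing.
It also fails if it takes over 72 s, if anything falls off the work surface, if the arm or the gripper's body presses on something with over 40 N, if the wrist force passes 120 N, or if a joint passes its speed limit or range.

## Working session

There is one attempt and no reset: what is moved stays moved. The work goes in short steps, Python scripts to look and compute and a shell command to move; the robot and the scene stay as the last step left them, time stands still between calls to the robot, and variables do not carry over. Pictures are saved under pics/ and viewed, at most 10 in all, crops included, and the job is handed in when it is done.

```bash
mkdir -p pics
cat > h.py <<'E'
import numpy as np, cv2
from plant import get_obs, capture, robot
from scipy.spatial.transform import Rotation as R
def T_wt():
    o=get_obs(); T=np.eye(4); T[:3,:3]=R.from_quat(o['tool_rot']).as_matrix(); T[:3,3]=o['tcp_pos']; return T
def snap(name):
    T=T_wt(); c=capture(name)
    c['wc']=T@c['hand_eye'] if name=='wrist' else np.linalg.inv(c['camera_from_world'])
    return c
def ray(c,uv):
    K=c['K']; d=np.array([(uv[0]-K[0,2])/K[0,0],(uv[1]-K[1,2])/K[1,1]]); s=d.copy()
    for _ in range(20): s=d/(1+c['k1']*(s@s))
    v=c['wc'][:3,:3]@np.array([*s,1]); return c['wc'][:3,3],v
def onz(c,uv,z):
    o,v=ray(c,uv); return o+v*(z-o[2])/v[2]
def proj(c,p):
    q=np.linalg.inv(c['wc'])@np.array([*p,1]); s=q[:2]/q[2]; s=s*(1+c['k1']*(s@s)); return c['K'][:2,:2]@s+c['K'][:2,2]
def save(c,n,crop=None,scale=1):
    f=c['frame'][:,:,::-1]
    if crop: f=f[crop[1]:crop[3],crop[0]:crop[2]]
    cv2.imwrite('pics/'+n,cv2.resize(f,None,fx=scale,fy=scale,interpolation=cv2.INTER_CUBIC))
E
python3 - <<'E'
from h import *
import pickle
for n in('top','side'):
    c=snap(n); save(c,n+'0.png'); pickle.dump(c,open(n+'0.pkl','wb'))
    print(n,c['wc'].round(3).tolist(),c['k1'])
print(get_obs())
E
```

```text
top [[-0.05, -0.975, 0.215, 0.309], [-0.999, 0.048, -0.014, 0.016], [0.003, -0.215, -0.977, 1.392], [0.0, 0.0, 0.0, 1.0]] 0.005722995530585576
side [[-0.942, -0.258, 0.215, 0.334], [-0.336, 0.719, -0.609, 0.797], [0.003, -0.646, -0.764, 1.112], [0.0, 0.0, 0.0, 1.0]] 0.029587677027864773
{'time_s': 0.1, 'joint_pos': array([-1.41148167e+00,  2.07369605e-01,  1.54283040e+00,  1.46273648e-05,
        1.39350476e+00, -1.50493066e-01]), 'qvel': array([-6.94505502e-04, -1.08108832e-03, -3.41116769e-03, -8.46535100e-05,
       -5.74977941e-04,  2.97546941e-03]), 'joint_efforts': array([-7.47161430e-04, -3.84093475e+01, -2.92548484e+01, -1.29050845e-04,
        4.84823686e-03, -5.96699735e-06]), 'tcp_pos': array([ 0.17518973, -0.54693493,  0.23021295]), 'tool_rot': array([ 9.88026018e-01,  1.54283743e-01,  2.53957834e-06, -1.05607652e-03]), 'contact_force': array([-0.34774611, -0.25296007, -0.6446027 ]), 'torque': array([-0.00868036,  0.00131117,  0.01627263]), 'gripper_force': 0.0, 'finger_gap': 1.0038499248935613}
```

View pics/top0.png

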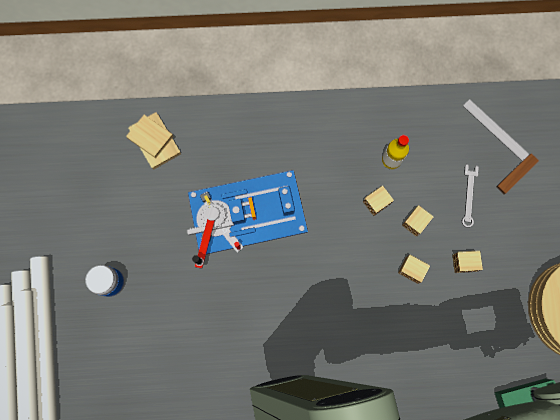

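View pics/side0.png

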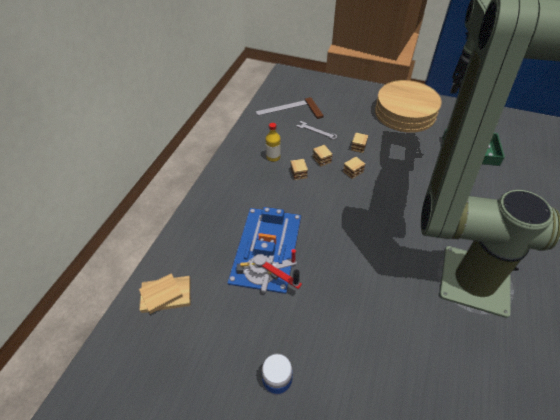

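The top view shows the clamp at about (248,212), with its fence to the right (288,197), orange pad (252,208) and lever handle (199,262). The bottle is at (397,150), the tin at (104,280) and the wrench at (470,195). Candidates for the block: (378,200), (418,220), (414,268) and (467,262). I'll compute their distances from the base and measure the clamp.

Run:
```python
from h import *
import pickle
c=pickle.load(open('top0.pkl','rb')); f=c['frame']
hsv=cv2.cvtColor(f,cv2.COLOR_RGB2HSV)
m=cv2.inRange(hsv,(10,50,150),(35,200,255))
n,l,s,ce=cv2.connectedComponentsWithStats(m)
for i in range(1,n):
    if 80<s[i,4]<900:
        p=onz(c,ce[i],.045); print('tan',ce[i].round(),s[i,4],p.round(3),'dist',np.hypot(*p[:2]).round(3))
m=cv2.inRange(hsv,(100,150,80),(115,255,255)); m[:,:180]=0; m[:,320:]=0
cn,_=cv2.findContours(cv2.morphologyEx(m,cv2.MORPH_CLOSE,np.ones((15,15))),0,2); k=max(cn,key=cv2.contourArea)
r=cv2.minAreaRect(k); 
for b in cv2.boxPoints(r): print('base corner',b,onz(c,b,.012).round(3))
print('pad',onz(c,(252,208),.05).round(3),'handle',onz(c,(197,260),.128).round(3),'glue',onz(c,(403,141),.16).round(3),'tin',onz(c,(102,280),.09).round(3))
save(c,'crop.png',(170,160,330,290),5)
save(c,'blocks.png',(350,170,500,290),4)
```

```text
tan [379. 199.] 411 [ 0.65  -0.253  0.045] dist 0.697
tan [419. 219.] 419 [ 0.589 -0.355  0.045] dist 0.687
tan [470. 261.] 433 [ 0.471 -0.476  0.045] dist 0.669
tan [415. 268.] 437 [ 0.458 -0.331  0.045] dist 0.565
base corner [186.33661 192.57072] [0.702 0.272 0.012]
base corner [294.03415 169.49266] [ 0.754 -0.029  0.012]
base corner [307.33658 231.5707 ] [ 0.576 -0.056  0.012]
base corner [199.63904 254.64876] [0.527 0.237 0.012]
pad [0.64 0.09 0.05] handle [0.495 0.225 0.128] glue [ 0.768 -0.304  0.16 ] tin [0.462 0.471 0.09 ]
```

View pics/blocks.png

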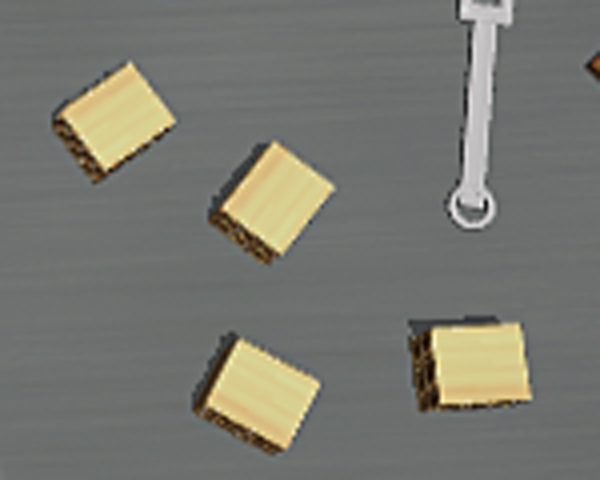

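Block candidates by pixel (distance from base): (379,199) 0.697 m, (419,219) 0.687 m, (470,261) 0.669 m, (415,268) 0.565 m. I choose (415,268), at crop (262,393), as nearest to the base. All four show the same striped plywood, and its long axis lies at about 63° in the world. I'll move above it and look with the wrist camera.

```bash
python3 -m handwheel '[[55,-20,0,0,0,-8,1],[110,-40,0,0,0,-16,1],[165,-60,0,0,0,-24,1],[220,-80,0,0,0,-32,1],[275,-100,0,0,0,-40,1],[330,-118,0,0,0,-45,1],[335,-120,0,0,0,-45,1],[335,-120,0,0,0,-45,1]]' 40
cat > blk.py <<'E'
from h import *
import sys
c=snap('wrist'); T=T_wt(); f=c['frame']; hsv=cv2.cvtColor(f,cv2.COLOR_RGB2HSV)
z=float(sys.argv[1]); m=cv2.inRange(hsv,(10,50,150),(35,200,255))
m=cv2.morphologyEx(m,cv2.MORPH_OPEN,np.ones((5,5)))
print('hand_eye',c['hand_eye'].round(3).tolist()); save(c,sys.argv[2])
for k in cv2.findContours(m,0,2)[0]:
    if cv2.contourArea(k)<1500: continue
    w=np.array([onz(c,p,z)[:2]*1000 for p in k[:,0].astype(float)],np.float32)
    r=cv2.minAreaRect(w); b=cv2.boxPoints(r); e=[b[1]-b[0],b[2]-b[1]]; L=max(e,key=np.linalg.norm)
    ctr=np.array(r[0]); d=ctr/1000-T[:2,3]; t=T[:3,:3].T@[*d,0]
    yaw=np.degrees(np.arctan2(L[1],L[0]))%180; tx=np.degrees(np.arctan2(T[1,0],T[0,0]))
    print('px',k[:,0].mean(0).round(),'ctr',ctr.round(1),'size',np.round(r[1],1),'yaw',yaw.round(1),'toolx yaw',tx.round(1),'tool shift mm',(t*1000).round(1))
print('tcp',T[:3,3].round(4))
E
python3 blk.py 0.045 w1.png
```

```text
time_s: 1.1
tcp_pos: [0.4576, -0.3308, 0.2307]
tool_rot: [0.854, 0.521, -0.0, -0.0]
contact_force: [-0.5, 0.1, -0.4]
finger_gap: 1.001
gripper_force: 0.0
hand_eye [[-0.0, -0.954, -0.301, 0.077], [1.0, -0.0, -0.001, 0.0], [0.0, -0.301, 0.954, -0.141], [0.0, 0.0, 0.0, 1.0]]
px [347. 288.] ctr [ 470.2 -475.6] size [50.1 60.8] yaw 90.6 toolx yaw 62.7 tool shift mm [-122.    77.8   -0. ]
px [282. 184.] ctr [ 458.  -331.8] size [59.8 50.5] yaw 57.6 toolx yaw 62.7 tool shift mm [ 0.2  0.9 -0. ]
px [407. 150.] ctr [ 587.8 -355.2] size [49.6 59.7] yaw 137.3 toolx yaw 62.7 tool shift mm [ 38.9 127.1  -0.2]
px [427.  33.] ctr [ 648.7 -254. ] size [50.1 60.4] yaw 122.3 toolx yaw 62.7 tool shift mm [156.7 134.9  -0.2]
tcp [ 0.457  -0.3315  0.2308]
```

View pics/w1.png

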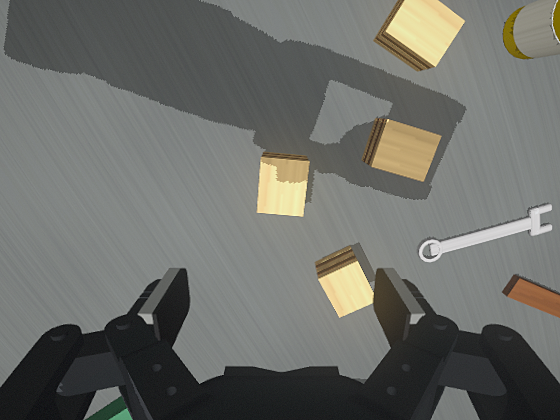

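View pics/crop.png

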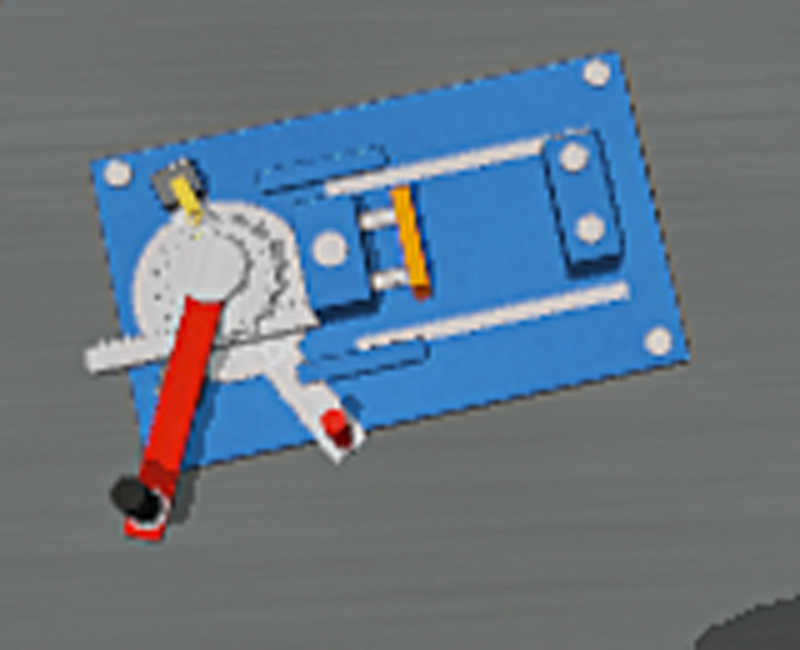

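The wrist view shows the chosen block at (282,184), with its edges parallel to the fingers to within 5°. The zoomed top crop shows the jaw and pad (410,240), the fence (585,205), the lever handle (140,500) and the red peg (337,428), with the bed clear.

```bash
python3 -m handwheel '[[0,1,55,0,0,5,1],[0,1,110,0,0,5,1],[0,1,165,0,0,5,1],[0,1,205,0,0,5,1],[0,1,220,0,0,5,1],[0,1,220,0,0,5,1],[0,1,220,0,0,5,0.5],[0,1,220,0,0,5,0.45]]' 50
python3 -m handwheel '[[0,0,0,0,0,0,0.45],[0,0,0,0,0,0,0.45],[0,0,0,0,0,0,0.45],[0,0,0,0,0,0,0.45],[0,0,-30,0,0,0,0.45],[0,0,-80,0,0,0,0.45],[0,0,-130,0,0,0,0.45],[0,0,-170,0,0,0,0.45]]'
python3 -c "
from h import *
c=snap('wrist');save(c,'w2.png')"
```

```text
time_s: 2.15
tcp_pos: [0.4598, -0.333, 0.0134]
tool_rot: [0.876, 0.483, 0.0, 0.002]
contact_force: [-1.1, 1.1, 1.3]
finger_gap: 0.603
gripper_force: 0.5
time_s: 3.15
tcp_pos: [0.459, -0.3318, 0.1838]
tool_rot: [0.876, 0.483, 0.0, 0.001]
contact_force: [-0.2, -0.3, -1.8]
finger_gap: 0.577
gripper_force: 52.8
```

View pics/w2.png

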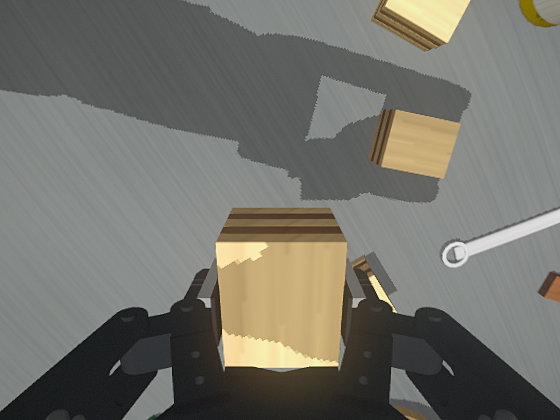

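The block sits squarely between the fingers, with its top face around (282,300) and its layered end at (282,225). Next I carry it to a viewing pose on the fence side of the clamp.

```bash
python3 -m handwheel '[[45,0,-20,0,0,-5,0.45],[95,5,-45,0,0,-10,0.45],[150,10,-45,0,0,-16,0.45],[205,15,-45,0,0,-22,0.45],[260,20,-45,0,0,-30,0.45],[310,23,-45,0,0,-37,0.45],[350,23,-45,0,0,-42,0.45],[350,23,-45,0,0,-42,0.45]]'
python3 -c "
from h import *
import pickle
c=snap('wrist');save(c,'w3.png');pickle.dump(c,open('w3.pkl','wb'));print(T_wt().round(4).tolist())"
```

```text
time_s: 4.2
tcp_pos: [0.6655, -0.0446, 0.2253]
tool_rot: [0.643, 0.766, 0.0, -0.001]
contact_force: [-0.5, -0.4, -1.1]
finger_gap: 0.576
gripper_force: 52.8
[[-0.1716, 0.9852, -0.0014, 0.6648], [0.9852, 0.1716, -0.0002, -0.0465], [0.0001, -0.0014, -1.0, 0.2253], [0.0, 0.0, 0.0, 1.0]]
```

View pics/w3.png

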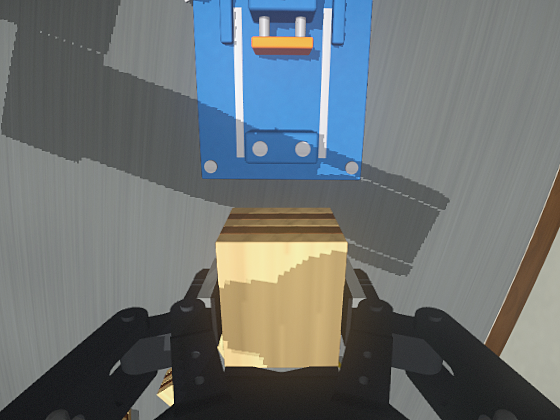

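The wrist view shows the pad at about (282,45), the fence at (281,147) with its inner edge near row 131, and base plate edges at x≈202 and 362 along the bottom. Now to measure from the profiles.

Run:
```python
from h import *
import pickle
c=pickle.load(open('w3.pkl','rb')); f=c['frame']; hsv=cv2.cvtColor(f,cv2.COLOR_RGB2HSV)
print('pad col275',[(r,*map(int,f[r,275])) for r in range(32,60)])
print('fence col281',[(r,*map(int,f[r,281])) for r in range(124,136)],[(r,*map(int,f[r,281])) for r in range(156,168)])
o=cv2.inRange(hsv,(8,150,120),(24,255,255)); o[70:]=0
ys,xs=np.nonzero(o); print('orange',xs.min(),xs.max(),ys.min(),ys.max())
# base plate bottom side edges per row
b=cv2.inRange(hsv,(98,120,40),(118,255,255))
for r in (60,90,115,172):
    x=np.nonzero(b[r,150:400])[0]+150; p,q=onz(c,(x.min()-.5,r),.012),onz(c,(x.max()+.5,r),.012); print(r,x.min(),x.max(),p.round(4),q.round(4),(.5*(p+q)).round(4))
x=[np.nonzero(b[150:200,k])[0].max()+150.5 for k in (230,330)]
p,q=onz(c,(230,x[0]),.012),onz(c,(330,x[1]),.012); print('base low edge',x,p.round(4),q.round(4))
for nm,uv,z in [('padtop back',(282,36),.058),('padtop front',(282,47),.058),('pad low',(282,55),.018),('fence top in',(281,131),.061),('fence L',(246.5,145),.061),('fence R',(318,145),.061)]: print(nm,onz(c,uv,z).round(4))
```

```text
pad col275 [(32, 72, 106, 157), (33, 69, 103, 155), (34, 67, 103, 157), (35, 52, 101, 165), (36, 164, 113, 129), (37, 255, 173, 65), (38, 245, 195, 88), (39, 242, 192, 88), (40, 242, 191, 87), (41, 241, 191, 87), (42, 242, 190, 85), (43, 242, 190, 87), (44, 242, 190, 85), (45, 244, 187, 85), (46, 249, 168, 80), (47, 216, 128, 82), (48, 134, 82, 84), (49, 110, 75, 83), (50, 117, 79, 84), (51, 117, 79, 83), (52, 119, 80, 85), (53, 119, 77, 80), (54, 117, 83, 95), (55, 69, 112, 170), (56, 74, 112, 167), (57, 72, 110, 163), (58, 70, 107, 160), (59, 71, 104, 154)]
fence col281 [(124, 82, 155, 222), (125, 83, 155, 221), (126, 82, 153, 220), (127, 83, 155, 222), (128, 86, 161, 228), (129, 67, 127, 190), (130, 46, 81, 126), (131, 45, 73, 112), (132, 49, 82, 127), (133, 52, 98, 152), (134, 58, 107, 161), (135, 62, 111, 169)] [(156, 57, 107, 163), (157, 57, 107, 162), (158, 57, 106, 161), (159, 58, 105, 161), (160, 59, 107, 162), (161, 55, 104, 159), (162, 49, 89, 138), (163, 47, 79, 122), (164, 58, 108, 166), (165, 56, 106, 162), (166, 56, 105, 161), (167, 57, 107, 162)]
orange 252 312 37 47
60 196 368 [0.5568 0.0658 0.012 ] [0.732  0.0967 0.012 ] [0.6444 0.0812 0.012 ]
90 197 366 [0.5612 0.0364 0.012 ] [0.7369 0.0674 0.012 ] [0.6491 0.0519 0.012 ]
115 198 364 [0.5651 0.0112 0.012 ] [0.7409 0.0421 0.012 ] [0.653  0.0267 0.012 ]
172 202 360 [ 0.576  -0.0497  0.012 ] [ 0.7514 -0.0187  0.012 ] [ 0.6637 -0.0342  0.012 ]
base low edge [np.float64(178.5), np.float64(179.5)] [ 0.6086 -0.0515  0.012 ] [ 0.7195 -0.0332  0.012 ]
padtop back [0.6422 0.0937 0.058 ]
padtop front [0.6437 0.0847 0.058 ]
pad low [0.6439 0.0842 0.018 ]
fence top in [0.6555 0.0126 0.061 ]
fence L [ 0.6258 -0.0056  0.061 ]
fence R [0.692 0.006 0.061]
```

Run:
```python
from h import *
import pickle
c=pickle.load(open('w3.pkl','rb')); T=np.array([[-0.1716,0.9852,-0.0014,0.6648],[0.9852,0.1716,-0.0002,-0.0465],[0.0001,-0.0014,-1,0.2253],[0,0,0,1]]); Ti=np.linalg.inv(T)
f=c['frame']; print([(r,*map(int,f[r,282])) for r in list(range(236,246))+list(range(360,372))])
for z in(.257,.2595,.262):
  for uv in((217.,241.5),(347.,241.5),(225.,366.),(338,366)): print(z,uv,((Ti@[*onz(c,uv,z),1])[:3]*1000).round(1))
print('target shift',((Ti@[.6496,.0486,.2253,1])[:3]*1000).round(1))
```

```text
[(236, 143, 120, 79), (237, 142, 120, 79), (238, 143, 120, 78), (239, 144, 121, 79), (240, 137, 115, 74), (241, 150, 126, 80), (242, 237, 209, 148), (243, 252, 229, 168), (244, 246, 232, 171), (245, 246, 230, 168), (360, 201, 172, 119), (361, 201, 172, 118), (362, 201, 174, 119), (363, 201, 173, 120), (364, 201, 173, 121), (365, 202, 174, 119), (366, 205, 176, 118), (367, 175, 153, 115), (368, 133, 139, 141), (369, 139, 141, 137), (370, 145, 147, 143), (371, 128, 130, 126)]
0.257 (217.0, 241.5) [ 32.1 -22.5 -31.7]
0.257 (347.0, 241.5) [ 32.2  25.6 -31.7]
0.257 (225.0, 366.0) [-26.3 -22.9 -31.7]
0.257 (338, 366) [-26.2  26.  -31.7]
0.2595 (217.0, 241.5) [ 33.1 -21.9 -34.2]
0.2595 (347.0, 241.5) [ 33.2  25.1 -34.2]
0.2595 (225.0, 366.0) [-23.9 -22.3 -34.2]
0.2595 (338, 366) [-23.8  25.4 -34.2]
0.262 (217.0, 241.5) [ 34.2 -21.4 -36.7]
0.262 (347.0, 241.5) [ 34.3  24.5 -36.7]
0.262 (225.0, 366.0) [-21.6 -21.8 -36.7]
0.262 (338, 366) [-21.4  24.8 -36.7]
target shift [96.3  1.3  0. ]
```

```bash
python3 -m handwheel '[[50,0,0,0,0,0.4,0.45],[94,0,0,0,0,0.4,0.45],[94,0,40,0,0,0.4,0.45],[94,0,90,0,0,0.4,0.45],[94,0,140,0,0,0.4,0.45],[94,0,175,0,0,0.4,0.45],[94,0,188,0,0,0.4,0.45],[94,0,188,0,0,0.4,0.45]]'
python3 -m handwheel '[[0,0,2,0,0,0,0.45],[0,0,4,0,0,0,0.45],[0,0,6,0,0,0,0.45],[0,0,8,0,0,0,0.45],[0,0,9,0,0,0,0.45],[0,0,10,0,0,0,0.45],[0,0,11,0,0,0,0.45],[0,0,11,0,0,0,0.45]]'
```

```text
time_s: 5.25
tcp_pos: [0.6484, 0.0439, 0.0379]
tool_rot: [0.648, 0.762, -0.0, -0.0]
contact_force: [-0.0, -1.4, -0.5]
finger_gap: 0.577
gripper_force: 52.8
time_s: 6.25
tcp_pos: [0.6489, 0.0447, 0.0271]
tool_rot: [0.647, 0.762, -0.0, -0.0]
contact_force: [-0.8, -0.1, -0.7]
finger_gap: 0.579
gripper_force: 52.8
```

```bash
python3 -m handwheel '[[0,0,0.5,0,0,0,0.45],[0,0,1,0,0,0,0.45],[0,0,1.5,0,0,0,0.45],[0,0,1.5,0,0,0,0.45],[0,0,2,0,0,0,0.45],[0,0,2,0,0,0,0.45],[0,0,2.5,0,0,0,0.45],[0,0,2.5,0,0,0,0.45]]'
```

```text
time_s: 7.25
tcp_pos: [0.649, 0.0447, 0.0256]
tool_rot: [0.647, 0.762, -0.0, -0.0]
contact_force: [-3.7, 0.5, 4.0]
finger_gap: 0.578
gripper_force: 53.6
```

```bash
python3 -m handwheel '[[0,0,0,0,0,0,0.6],[0,0,0,0,0,0,0.7],[0,0,0,0,0,0,0.78],[0,0,-30,0,0,0,0.8],[0,0,-80,0,0,0,0.8],[0,0,-135,0,0,0,0.8],[-40,0,-190,0,0,0,0.8],[-40,0,-195,0,0,0,0.8]]'
python3 - <<'E'
from h import *
import pickle
c=snap('wrist');save(c,'w4.png');pickle.dump(c,open('w4.pkl','wb'));print(T_wt().round(4).tolist())
E
```

```text
time_s: 8.25
tcp_pos: [0.6588, 0.0028, 0.2259]
tool_rot: [0.648, 0.762, 0.003, 0.005]
contact_force: [0.3, 0.2, 0.1]
finger_gap: 0.8
gripper_force: 0.0
[[-0.1606, 0.987, 0.0079, 0.6579], [0.987, 0.1606, -0.0012, 0.0035], [-0.0024, 0.0076, -1.0, 0.2244], [0.0, 0.0, 0.0, 1.0]]
```

View pics/w4.png

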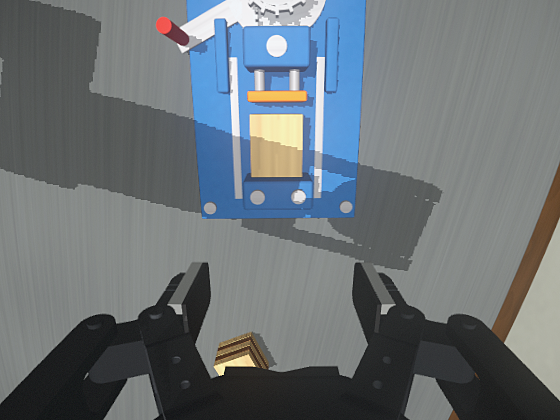

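The block lies flat and in line at (276,145), between the pad (277,96) and the fence (277,193); the red peg is at (170,28). Now I measure the block gaps and compute the lever axis and handle from the top view.

```bash
cat > g.py <<'E'
from h import *
u=np.array([np.cos(np.radians(99.5)),np.sin(np.radians(99.5))]); n=np.array([u[1],-u[0]]); O=np.array([.6437,.0847])  # pad face point at start
def cl(p): d=np.array(p[:2])-O; return np.round([1000*d@n,1000*d@u],1)  # mm across(+x clamp), along from initial pad face
E
python3 - <<'E'
from g import *
import pickle
c=pickle.load(open('w4.pkl','rb')); hsv=cv2.cvtColor(c['frame'],cv2.COLOR_RGB2HSV)
m=cv2.inRange(hsv,(10,40,100),(35,200,255)); m[:105]=0; m[185:]=0; m[:,:240]=0; m[:,320:]=0
k=max(cv2.findContours(m,0,2)[0],key=cv2.contourArea); w=np.array([cl(onz(c,p,.057)) for p in k[:,0].astype(float)],np.float32)
print('block',cv2.minAreaRect(w),w.min(0),w.max(0)); print('pad front top',cl(onz(c,(277,101),.058)),'fence in top',cl(onz(c,(277,177),.061)))
t=pickle.load(open('top0.pkl','rb')); h=cv2.cvtColor(t['frame'],cv2.COLOR_RGB2HSV)
r=cv2.inRange(h,(0,170,120),(6,255,255))|cv2.inRange(h,(174,170,120),(180,255,255)); r[:,:190]=0; r[:,225:]=0
ys,xs=np.nonzero(r); P=np.array([onz(t,p,.068)[:2] for p in zip(xs.astype(float),ys.astype(float))])
a=P.mean(0); v=np.linalg.svd(P-a)[2][0]; print('arm mid',a.round(4),'dir',np.degrees(np.arctan2(v[1],v[0]))%180)
b=cv2.inRange(h,(0,0,0),(180,255,55)); b[:250]=0;b[272:]=0;b[:,:188]=0;b[:,208:]=0
ys,xs=np.nonzero(b); print('black',xs.min(),xs.max(),ys.min(),ys.max(),len(xs),onz(t,(xs.mean(),ys.mean()),.105).round(4))
print('hub',onz(t,(170+210/5,160+268/5),.07).round(4),'top of handle',onz(t,(170+132/5,160+493/5),.128).round(4), 'handle foot',onz(t,(170+150/5,160+510/5),.068).round(4))
print('peg',onz(c,(178,42),.068).round(4),cl(onz(c,(178,42),.068)))
s=pickle.load(open('side0.pkl','rb'));hs=cv2.cvtColor(s['frame'],cv2.COLOR_RGB2HSV);b=cv2.inRange(hs,(0,0,0),(180,255,60)); b[:262]=0;b[292:]=0;b[:,:288]=0;b[:,306:]=0
ys,xs=np.nonzero(b); print('side black',xs.min(),xs.max(),ys.min(),ys.max(),onz(s,(xs.mean(),ys.mean()),.1).round(4))
E
```

```text
block ((-1.2470378875732422, -39.94938659667969), (58.69651794433594, 49.521121978759766), 89.75773620605469) [-26.  -69.4] [ 23.5 -10.5]
pad front top [0.  0.9] fence in top [ -0.6 -69.4]
arm mid [0.5557 0.2139] dir 164.6427972081101
black 192 204 256 263 56 [0.5    0.2294 0.105 ]
hub [0.6248 0.1943 0.07  ] top of handle [0.499  0.2269 0.128 ] handle foot [0.4988 0.2278 0.068 ]
peg [0.5522 0.1209 0.068 ] [-84.2  50.8]
side black 288 298 270 291 [0.5021 0.2357 0.1   ]
```

The block is down, square and in line. It sits near the fence with about 10 mm to the pad, which is fine. The lever axis is about (0.625,0.194), the handle (0.500,0.229), and the arm rests at about 165°. Next I go above the handle with the closing line along the tangent.

```bash
python3 -m handwheel '[[35,-17,0,0,0,-10,0.8],[70,-34,0,0,0,-20,0.8],[105,-51,0,0,0,-30,0.8],[140,-68,0,0,0,-40,0.8],[175,-85,0,0,0,-50,0.8],[210,-102,0,0,0,-60,0.8],[235,-115,0,0,0,-70,0.8],[248,-120,0,0,0,-76,0.8]]' 30
python3 -c "
from h import *
T=T_wt();print(T.round(4).tolist(),(np.linalg.inv(T)@[.5,.229,.088,1]).round(4))
c=snap('wrist');save(c,'w5.png')"
```

```text
time_s: 9.3
tcp_pos: [0.4938, 0.2319, 0.2172]
tool_rot: [0.037, 0.999, -0.0, -0.002]
contact_force: [-0.3, 0.2, 0.1]
finger_gap: 0.801
gripper_force: 0.0
[[-0.9972, 0.0749, -0.0048, 0.4938], [0.0749, 0.9972, -0.0007, 0.2319], [0.0048, -0.0011, -1.0, 0.2172], [0.0, 0.0, 0.0, 1.0]] [-0.007  -0.0023  0.1292  1.    ]
```

View pics/w5.png

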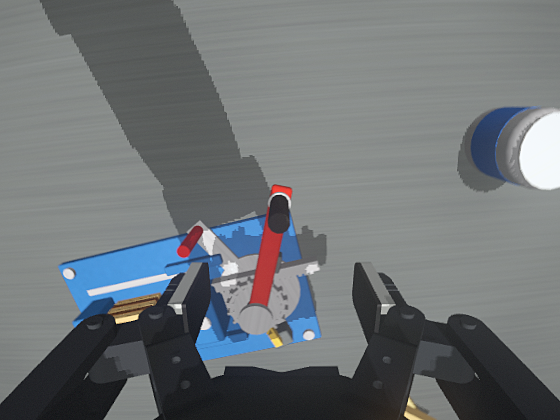

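The handle is at about (280,212) between the fingers, with its foot near (280,197). The tin is at (530,148), clear to the right.

Run:
```python
from h import *
c=snap('wrist'); T=T_wt(); Ti=np.linalg.inv(T); f=c['frame']
m=(f[180:245,262:298].max(2)<75); ys,xs=np.nonzero(m); print(xs.min()+262,xs.max()+262,ys.min()+180,ys.max()+180,xs.mean()+262,ys.mean()+180)
for uv,z in [((xs.mean()+262,ys.max()+180-9),.128),((xs.mean()+262,ys.mean()+180),.1)]: p=onz(c,uv,z); print(p.round(4),(Ti@[*p,1])[:3].round(4))
```

```text
266 287 196 233 276.64635958395246 215.23476968796433
[0.4994 0.2294 0.128 ] [-0.0058 -0.002   0.0895]
[0.5015 0.2288 0.1   ] [-0.008  -0.0023  0.1174]
```

```bash
python3 -m handwheel '[[-7,-2,50,0,0,0,0.8],[-7,-2,100,0,0,0,0.8],[-7,-2,128,0,0,0,0.8],[-7,-2,128,0,0,0,0.5],[-7,-2,128,0,0,0,0.3],[-7,-2,128,0,0,0,0.15],[-7,-2,128,0,0,0,0.1],[-7,-2,128,0,0,0,0.1]]' 30
python3 -m handwheel '[[0,0,0,0,0,0,0.1],[0,0,0,0,0,0,0.1],[0,0,0,0,0,0,0.1],[0,0,0,0,0,0,0.1],[0,0,0,0,0,0,0.1],[0,0,0,0,0,0,0.1],[0,0,0,0,0,0,0.1],[0,0,0,0,0,0,0.1]]'
python3 -c "
from h import *
T=T_wt();print(T.round(4).tolist())"
```

```text
time_s: 10.4
tcp_pos: [0.5051, 0.2283, 0.0937]
tool_rot: [0.041, 0.999, 0.001, 0.002]
contact_force: [0.5, -0.0, 5.5]
finger_gap: 0.202
gripper_force: 30.2
time_s: 11.4
tcp_pos: [0.5051, 0.2283, 0.0936]
tool_rot: [0.041, 0.999, 0.001, 0.002]
contact_force: [-0.2, -0.2, 5.6]
finger_gap: 0.201
gripper_force: 30.3
[[-0.9967, 0.0811, 0.0036, 0.5051], [0.0811, 0.9967, 0.0009, 0.2283], [-0.0035, 0.0012, -1.0, 0.0936], [0.0, 0.0, 0.0, 1.0]]
```

The handle is gripped. Now the first stroke: I follow the arc to 26°, short of the earliest stop, and then feel for the end stop in small steps.

```bash
python3 -m handwheel '[[1,-8,0,0,0,0,0.1],[2,-17,0,0,0,0,0.1],[2,-25,0,0,0,0,0.1],[1.7,-34,0,0,0,0,0.1],[0.7,-42,0,0,0,0,0.1],[-0.8,-50,0,0,0,0,0.1],[-2.5,-58,0,0,0,0,0.1],[-2.5,-58,0,0,0,0,0.1]]'
python3 -m handwheel '[[-0.3,-1,0,0,0,0,0.1],[-0.6,-2,0,0,0,0,0.1],[-1,-3,0,0,0,0,0.1],[-1.3,-4,0,0,0,0,0.1],[-1.6,-5,0,0,0,0,0.1],[-2,-6,0,0,0,0,0.1],[-2,-6,0,0,0,0,0.1],[-2,-6,0,0,0,0,0.1]]'
```

```text
time_s: 12.4
tcp_pos: [0.5007, 0.1707, 0.0932]
tool_rot: [0.041, 0.999, 0.001, -0.001]
contact_force: [-5.0, 2.2, 9.3]
finger_gap: 0.204
gripper_force: 31.2
time_s: 13.4
tcp_pos: [0.5014, 0.1662, 0.0932]
tool_rot: [0.04, 0.999, 0.002, -0.001]
contact_force: [-6.3, 6.9, 10.8]
finger_gap: 0.201
gripper_force: 31.4
```

```bash
python3 -m handwheel '[[0.3,-0.5,0,0,0,0,0.1],[0.5,-1,0,0,0,0,0.1],[0.5,-1.5,0,0,0,0,0.1],[0.5,-2,0,0,0,0,0.1],[0.5,-2.5,0,0,0,0,0.1],[0.5,-3,0,0,0,0,0.1],[0.5,-3,0,0,0,0,0.1],[0.5,-3,0,0,0,0,0.1]]'
```

```text
time_s: 14.4
tcp_pos: [0.5019, 0.1636, 0.0932]
tool_rot: [0.04, 0.999, 0.002, 0.0]
contact_force: [-3.0, 7.8, 7.6]
finger_gap: 0.2
gripper_force: 31.2
```

```bash
python3 -m handwheel '[[-0.2,-0.7,0,0,0,0,0.1],[-0.4,-1.4,0,0,0,0,0.1],[-0.6,-2.1,0,0,0,0,0.1],[-0.9,-2.8,0,0,0,0,0.1],[-1.2,-3.5,0,0,0,0,0.1],[-1.5,-4,0,0,0,0,0.1],[-1.5,-4,0,0,0,0,0.1],[-1.5,-4,0,0,0,0,0.1]]'
```

```text
time_s: 15.4
tcp_pos: [0.5026, 0.1595, 0.0932]
tool_rot: [0.04, 0.999, 0.002, -0.0]
contact_force: [-4.4, 7.9, 8.7]
finger_gap: 0.202
gripper_force: 31.3
```

```bash
python3 -m handwheel '[[-0.2,-0.7,0,0,0,0,0.1],[-0.5,-1.5,0,0,0,0,0.1],[-0.8,-2.3,0,0,0,0,0.1],[-1.1,-3,0,0,0,0,0.1],[-1.4,-3.7,0,0,0,0,0.1],[-1.8,-4.5,0,0,0,0,0.1],[-1.8,-4.5,0,0,0,0,0.1],[-1.8,-4.5,0,0,0,0,0.1]]'
```

```text
time_s: 16.4
tcp_pos: [0.5036, 0.1548, 0.0931]
tool_rot: [0.04, 0.999, 0.002, -0.001]
contact_force: [-5.9, 7.4, 8.0]
finger_gap: 0.198
gripper_force: 31.4
```

```bash
python3 -m handwheel '[[-0.2,-0.7,0,0,0,0,0.1],[-0.5,-1.5,0,0,0,0,0.1],[-0.8,-2.3,0,0,0,0,0.1],[-1.1,-3,0,0,0,0,0.1],[-1.4,-3.5,0,0,0,0,0.1],[-1.6,-4,0,0,0,0,0.1],[-1.6,-4,0,0,0,0,0.1],[-1.6,-4,0,0,0,0,0.1]]'
```

```text
time_s: 17.4
tcp_pos: [0.5046, 0.1508, 0.0931]
tool_rot: [0.04, 0.999, 0.002, -0.001]
contact_force: [-5.7, 7.9, 10.3]
finger_gap: 0.198
gripper_force: 31.5
```

```bash
python3 -m handwheel '[[-0.2,-0.7,0,0,0,0,0.1],[-0.4,-1.5,0,0,0,0,0.1],[-0.6,-2.3,0,0,0,0,0.1],[-0.8,-3,0,0,0,0,0.1],[-1,-3.5,0,0,0,0,0.1],[-1.2,-4,0,0,0,0,0.1],[-1.2,-4,0,0,0,0,0.1],[-1.2,-4,0,0,0,0,0.1]]'
```

```text
time_s: 18.4
tcp_pos: [0.5056, 0.1474, 0.0931]
tool_rot: [0.04, 0.999, 0.003, -0.001]
contact_force: [-5.8, 10.0, 8.7]
finger_gap: 0.199
gripper_force: 31.6
```

```bash
python3 -m handwheel '[[-0.2,-0.5,0,0,0,0,0.1],[-0.3,-1,0,0,0,0,0.1],[-0.5,-1.5,0,0,0,0,0.1],[-0.6,-2,0,0,0,0,0.1],[-0.8,-2.5,0,0,0,0,0.1],[-0.8,-2.5,0,0,0,0,0.1],[-0.8,-2.5,0,0,0,0,0.1],[-0.8,-2.5,0,0,0,0,0.1]]'
```

```text
time_s: 19.4
tcp_pos: [0.5063, 0.1453, 0.0931]
tool_rot: [0.04, 0.999, 0.003, -0.001]
contact_force: [-6.5, 11.7, 9.2]
finger_gap: 0.206
gripper_force: 31.6
```

```bash
python3 -m handwheel '[[-0.2,-0.5,0,0,0,0,0.1],[-0.3,-1,0,0,0,0,0.1],[-0.5,-1.5,0,0,0,0,0.1],[-0.6,-2,0,0,0,0,0.1],[-0.8,-2.5,0,0,0,0,0.1],[-0.8,-2.5,0,0,0,0,0.1],[-0.8,-2.5,0,0,0,0,0.1],[-0.8,-2.5,0,0,0,0,0.1]]'
python3 - <<'E'
from g import *
import pickle
t=snap('top'); pickle.dump(t,open('top1.pkl','wb')); h=cv2.cvtColor(t['frame'],cv2.COLOR_RGB2HSV)
r=cv2.inRange(h,(0,170,80),(6,255,255))|cv2.inRange(h,(174,170,80),(180,255,255)); r[:200]=0;r[285:]=0; r[:,:190]=0; r[:,245:]=0
for i,s in enumerate(cv2.connectedComponentsWithStats(r)[2]): 
    if s[4]<2000: print('red',s)
o=cv2.inRange(h,(8,150,100),(24,255,255)); o[:190]=0;o[225:]=0;o[:,:235]=0;o[:,270:]=0
ys,xs=np.nonzero(o); print('orange',xs.min(),xs.max(),ys.min(),ys.max(),xs.mean(),ys.mean(),cl(onz(t,(xs.mean(),ys.mean()),.055)))
t0=pickle.load(open('top0.pkl','rb'));h=cv2.cvtColor(t0['frame'],cv2.COLOR_RGB2HSV);o=cv2.inRange(h,(8,150,100),(24,255,255)); o[:190]=0;o[225:]=0;o[:,:235]=0;o[:,270:]=0
ys,xs=np.nonzero(o); print('orange0',xs.mean(),ys.mean(),cl(onz(t0,(xs.mean(),ys.mean()),.055)))
save(t,'t1.png',(180,160,320,280),5)
E
```

```text
time_s: 20.4
tcp_pos: [0.5082, 0.1401, 0.0932]
tool_rot: [0.04, 0.999, 0.001, 0.0]
contact_force: [-1.9, 3.1, 8.0]
finger_gap: 0.199
gripper_force: 31.0
red [232 260   7   4  15]
orange 253 268 196 217 256.86486486486484 206.16216216216216 [-2.1 -7.9]
orange0 251.72368421052633 207.5921052631579 [-3.1  6.2]
```

Force dropped from 11.7 to 3.1 N as the ratchet clicked over, so the stop is close. I continue gently.

```bash
python3 -m handwheel '[[-0.2,-0.5,0,0,0,0,0.1],[-0.4,-1,0,0,0,0,0.1],[-0.6,-1.5,0,0,0,0,0.1],[-0.8,-2,0,0,0,0,0.1],[-1,-2.5,0,0,0,0,0.1],[-1.2,-3,0,0,0,0,0.1],[-1.2,-3,0,0,0,0,0.1],[-1.2,-3,0,0,0,0,0.1]]'
```

```text
time_s: 21.45
tcp_pos: [0.5092, 0.1374, 0.0932]
tool_rot: [0.04, 0.999, 0.002, 0.0]
contact_force: [-2.4, 4.5, 6.6]
finger_gap: 0.198
gripper_force: 31.0
```

```bash
python3 -m handwheel '[[-0.2,-0.5,0,0,0,0,0.1],[-0.4,-1,0,0,0,0,0.1],[-0.6,-1.5,0,0,0,0,0.1],[-0.8,-2,0,0,0,0,0.1],[-1,-2.5,0,0,0,0,0.1],[-1.2,-3,0,0,0,0,0.1],[-1.2,-3,0,0,0,0,0.1],[-1.2,-3,0,0,0,0,0.1]]'
```

```text
time_s: 22.45
tcp_pos: [0.5106, 0.1342, 0.0932]
tool_rot: [0.04, 0.999, 0.001, 0.001]
contact_force: [-0.4, 5.2, 6.4]
finger_gap: 0.199
gripper_force: 30.9
```

```bash
python3 -m handwheel '[[-0.3,-0.6,0,0,0,0,0.1],[-0.6,-1.2,0,0,0,0,0.1],[-0.9,-1.8,0,0,0,0,0.1],[-1.2,-2.4,0,0,0,0,0.1],[-1.4,-2.8,0,0,0,0,0.1],[-1.4,-2.8,0,0,0,0,0.1],[-1.4,-2.8,0,0,0,0,0.1],[-1.4,-2.8,0,0,0,0,0.1]]'
python3 - <<'E'
from g import *
import pickle
t=snap('top'); pickle.dump(t,open('top2.pkl','wb'))
save(t,'t2.png',(180,160,320,280),5)
E
```

```text
time_s: 23.45
tcp_pos: [0.5107, 0.1337, 0.0932]
tool_rot: [0.04, 0.999, 0.004, -0.0]
contact_force: [-3.7, 11.9, 7.1]
finger_gap: 0.203
gripper_force: 31.5
```

View pics/t2.png

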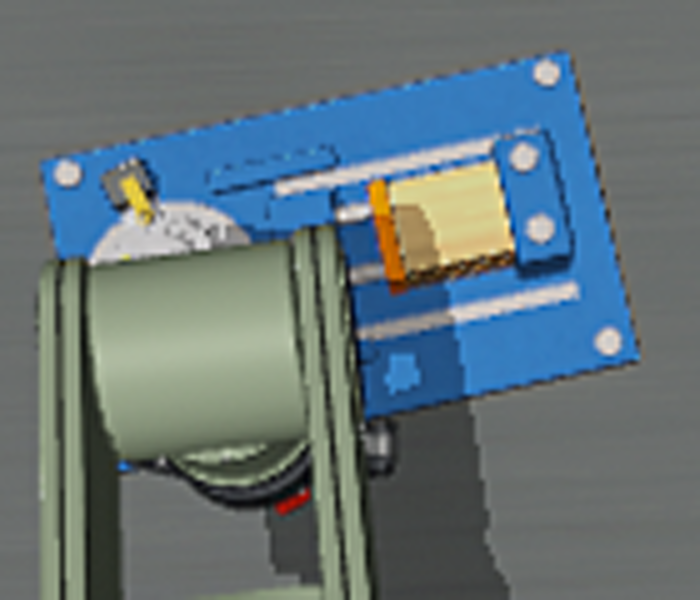

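The view shows the pad (390,235) touching the block (450,220), with the block up against the fence (535,205). Force rose to 11.9 N with almost no motion, so this is the end stop, at about 43° (~0.76 rad). Now I bring the lever back to rest.

```bash
python3 -m handwheel '[[2.5,12,0,0,0,0,0.1],[7,24,0,0,0,0,0.1],[11,36,0,0,0,0,0.1],[14.3,48,0,0,0,0,0.1],[16.5,60,0,0,0,0,0.1],[17.5,72,0,0,0,0,0.1],[17.3,85,0,0,0,0,0.1],[15.5,97,0,0,0,0,0.1]]'
python3 - <<'E'
from g import *
import pickle
s0=pickle.load(open('side0.pkl','rb')); s1=snap('side'); pickle.dump(s1,open('side1.pkl','wb'))
for s in(s0,s1):
    h=cv2.cvtColor(s['frame'],cv2.COLOR_RGB2HSV)
    w=cv2.inRange(h,(0,0,150),(180,70,255)); w[:225]=0;w[265:]=0;w[:,:245]=0;w[:,290:]=0
    n,l,st,ce=cv2.connectedComponentsWithStats(w)
    print([(ce[i].round(1).tolist(),int(st[i,4]),cl(onz(s,ce[i],.061)).tolist()) for i in range(1,n) if st[i,4]<60])
    o=cv2.inRange(h,(6,170,100),(18,255,255)); o[:215]=0;o[265:]=0;o[:,:245]=0;o[:,295:]=0
    ys,xs=np.nonzero(o); print('orange',len(xs),xs.mean(),ys.mean(),xs.min(),xs.max(),ys.min(),ys.max(),cl(onz(s,(xs.mean(),ys.mean()),.055)))
print(get_obs()['contact_force'],get_obs()['tcp_pos'])
E
```

```text
time_s: 24.5
tcp_pos: [0.501, 0.2263, 0.092]
tool_rot: [0.041, 0.999, -0.002, -0.003]
contact_force: [-9.9, -5.9, 10.0]
finger_gap: 0.2
gripper_force: 32.4
[([261.3, 239.3], 3, [13.1, 30.9]), ([271.7, 240.7], 3, [-19.6, 30.2]), ([264.0, 245.0], 21, [0.5, 50.4]), ([282.1, 262.6], 55, [-66.1, 103.0])]
orange 57 267.0 236.6140350877193 260 274 234 239 [-1.1 13.3]
[([262.0, 235.5], 2, [14.2, 16.1]), ([273.0, 237.0], 1, [-21.0, 15.7]), ([264.8, 241.3], 21, [1.0, 36.4]), ([279.9, 247.0], 31, [-49.3, 49.0]), ([271.0, 252.5], 2, [-26.2, 73.6]), ([273.0, 253.0], 1, [-32.6, 74.3]), ([250.7, 261.0], 32, [27.8, 114.1]), ([282.0, 264.0], 9, [-66.6, 107.8])]
orange 78 267.7564102564103 232.96153846153845 260 276 230 236 [-0.5 -1.1]
[-6.75128632 -4.72507064  9.43874834] [0.50120477 0.22736323 0.09201654]
```

The jaw advanced about 14 mm (1.8 teeth) and the pad moved the same distance, so compression is still about 0. One more tooth (7.8 mm) should give roughly 9 mm. The lever is at rest, so I make the second stroke.

```bash
python3 -m handwheel '[[2,-8,0,0,0,0,0.1],[3.5,-17,0,0,0,0,0.1],[4,-25,0,0,0,0,0.1],[3.7,-34,0,0,0,0,0.1],[2.7,-42,0,0,0,0,0.1],[1.2,-50,0,0,0,0,0.1],[-0.5,-58,0,0,0,0,0.1],[-0.5,-58,0,0,0,0,0.1]]'
python3 -m handwheel '[[-1.3,-4,0,0,0,0,0.1],[-2.7,-8,0,0,0,0,0.1],[-4.2,-12,0,0,0,0,0.1],[-5.8,-16,0,0,0,0,0.1],[-7.4,-20,0,0,0,0,0.1],[-9,-24,0,0,0,0,0.1],[-10.5,-27,0,0,0,0,0.1],[-10.5,-27,0,0,0,0,0.1]]'
```

```text
time_s: 25.55
tcp_pos: [0.4986, 0.1697, 0.0919]
tool_rot: [0.041, 0.999, 0.001, -0.001]
contact_force: [-5.3, 4.9, 6.3]
finger_gap: 0.199
gripper_force: 32.1
time_s: 26.55
tcp_pos: [0.5058, 0.1427, 0.0917]
tool_rot: [0.041, 0.999, 0.001, -0.002]
contact_force: [-6.4, 5.5, 7.2]
finger_gap: 0.199
gripper_force: 32.3
```

```bash
python3 -m handwheel '[[-0.5,-1,0,0,0,0,0.1],[-0.9,-2,0,0,0,0,0.1],[-1.3,-3,0,0,0,0,0.1],[-1.7,-4,0,0,0,0,0.1],[-2.1,-5,0,0,0,0,0.1],[-2.5,-6,0,0,0,0,0.1],[-2.9,-7,0,0,0,0,0.1],[-2.9,-7,0,0,0,0,0.1]]'
```

```text
time_s: 27.55
tcp_pos: [0.5086, 0.1355, 0.0917]
tool_rot: [0.041, 0.999, 0.001, -0.001]
contact_force: [-4.2, 6.2, 5.5]
finger_gap: 0.201
gripper_force: 32.3
```

```bash
python3 -m handwheel '[[-0.4,-0.8,0,0,0,0,0.1],[-0.7,-1.5,0,0,0,0,0.1],[-1,-2.2,0,0,0,0,0.1],[-1.4,-3,0,0,0,0,0.1],[-1.8,-3.6,0,0,0,0,0.1],[-1.8,-3.6,0,0,0,0,0.1],[-1.8,-3.6,0,0,0,0,0.1],[-1.8,-3.6,0,0,0,0,0.1]]'
```

```text
time_s: 28.55
tcp_pos: [0.5093, 0.1338, 0.0917]
tool_rot: [0.041, 0.999, 0.003, -0.002]
contact_force: [-6.9, 12.3, 7.7]
finger_gap: 0.2
gripper_force: 32.7
```

At the stop again (12.3 N, same place). Bringing it back to rest and measuring.

```bash
python3 -m handwheel '[[3,12,0,0,0,0,0.1],[7.5,24,0,0,0,0,0.1],[12,36,0,0,0,0,0.1],[15,48,0,0,0,0,0.1],[17,60,0,0,0,0,0.1],[18,72,0,0,0,0,0.1],[17.5,84,0,0,0,0,0.1],[15.7,96,0,0,0,0,0.1]]'
cat > ms.py <<'E'
from g import *
import pickle
s0=pickle.load(open('side0.pkl','rb')); s1=pickle.load(open('side1.pkl','rb')); s2=snap('side')
for s in(s0,s1,s2):
    h=cv2.cvtColor(s['frame'],cv2.COLOR_RGB2HSV)
    w=cv2.inRange(h,(0,0,150),(180,70,255)); w[:225]=0;w[265:]=0;w[:,:245]=0;w[:,290:]=0
    n,l,st,ce=cv2.connectedComponentsWithStats(w)
    print([(ce[i].round(1).tolist(),int(st[i,4]),cl(onz(s,ce[i],.061)).tolist()) for i in range(1,n) if 10<st[i,4]<30])
    o=cv2.inRange(h,(6,170,100),(18,255,255)); o[:210]=0;o[265:]=0;o[:,:245]=0;o[:,295:]=0
    ys,xs=np.nonzero(o); print('orange',len(xs),xs.mean(),ys.mean(),cl(onz(s,(xs.mean(),ys.mean()),.055)))
print(get_obs()['contact_force'],get_obs()['tcp_pos'])
E
python3 ms.py
```

```text
time_s: 29.55
tcp_pos: [0.5011, 0.2252, 0.0909]
tool_rot: [0.041, 0.999, -0.003, -0.003]
contact_force: [-7.4, -6.6, 5.8]
finger_gap: 0.198
gripper_force: 33.2
[([264.0, 245.0], 21, [0.5, 50.4])]
orange 57 267.0 236.6140350877193 [-1.1 13.3]
[([264.8, 241.3], 21, [1.0, 36.4])]
orange 78 267.7564102564103 232.96153846153845 [-0.5 -1.1]
[([265.5, 239.5], 20, [0.2, 29.2]), ([272.4, 251.2], 11, [-29.4, 68.2]), ([282.8, 263.7], 13, [-68.6, 106.4])]
orange 66 268.09090909090907 232.3181818181818 [-1.1 -3.7]
[-5.24962418 -2.1878185   5.90559177] [0.5015247 0.2267346 0.0909368]
```

The jaw has moved about 21.5 mm; this view puts compression at 4 to 8 mm, too uncertain to decide on a third tooth. I'll let go and take the same wrist view as before for a precise comparison.

```bash
python3 -m handwheel '[[0,0,0,0,0,0,0.3],[0,0,0,0,0,0,0.6],[0,0,0,0,0,0,0.8],[0,0,-20,0,0,0,0.8],[0,0,-60,0,0,0,0.8],[0,0,-100,0,0,0,0.8],[0,0,-133,0,0,0,0.8],[0,0,-133,0,0,0,0.8]]'
python3 -m handwheel '[[-22,-28,0,0,0,10,0.8],[-45,-56,0,0,0,20,0.8],[-68,-84,0,0,0,30,0.8],[-92,-112,0,0,0,40,0.8],[-116,-140,0,0,0,50,0.8],[-140,-168,0,0,0,60,0.8],[-160,-192,0,0,0,70,0.8],[-174,-210,0,0,0,76,0.8]]'
cat > mw.py <<'E'
from g import *
import pickle,sys
c0=pickle.load(open('w4.pkl','rb')); c1=snap('wrist'); pickle.dump(c1,open(sys.argv[1],'wb'))
for c in(c0,c1):
    f=c['frame'];h=cv2.cvtColor(f,cv2.COLOR_RGB2HSV); 
    o=cv2.inRange(h,(12,150,190),(24,255,255)); o[:60]=0;o[150:]=0;o[:,:235]=0;o[:,325:]=0
    ys,xs=np.nonzero(o); pm=(xs.mean(),ys.mean())
    w=cv2.inRange(h,(0,0,120),(180,45,255)); w[:30]=0; w[215:]=0; w[:,:242]=0; w[:,314:]=0
    n,l,st,ce=cv2.connectedComponentsWithStats(w)
    print('orange',len(xs),xs.min(),xs.max(),ys.min(),ys.max(),np.round(pm,1),cl(onz(c,pm,.058)))
    print([(ce[i].round(1).tolist(),st[i,2:].tolist(),cl(onz(c,ce[i],.061)).tolist()) for i in range(1,n) if st[i,4]>40])
print(T_wt().round(4).tolist())
save(c1,sys.argv[1][:-4]+'.png')
E
python3 mw.py w6.pkl
```

```text
time_s: 30.6
tcp_pos: [0.5062, 0.2285, 0.2286]
tool_rot: [0.041, 0.999, 0.001, 0.004]
contact_force: [0.4, 0.2, -0.1]
finger_gap: 0.798
gripper_force: 0.0
time_s: 31.6
tcp_pos: [0.6598, 0.0031, 0.2224]
tool_rot: [0.649, 0.761, -0.001, -0.001]
contact_force: [0.5, -0.3, -1.2]
finger_gap: 0.798
gripper_force: 0.0
orange 568 248 305 91 100 [276.9  95.6] [-0.   5.7]
[([276.3, 45.5], [20, 22, 354], [-0.2, 47.8]), ([259.2, 79.8], [11, 22, 212], [-15.7, 19.3]), ([293.9, 79.1], [11, 22, 198], [15.3, 19.7]), ([257.0, 196.9], [15, 13, 159], [-20.4, -89.2]), ([298.0, 196.5], [15, 14, 164], [19.9, -89.1])]
orange 569 250 307 109 118 [278.5 113.5] [ 0.4 -9.3]
[([269.3, 37.4], [67, 24, 835], [-6.9, 54.7]), ([278.4, 71.8], [20, 22, 352], [0.8, 26.5]), ([296.2, 100.1], [11, 16, 154], [16.5, 2.3]), ([261.4, 100.9], [10, 15, 148], [-14.8, 1.8]), ([242.3, 182.7], [2, 43, 60], [-35.0, -73.2]), ([258.5, 199.2], [14, 15, 162], [-19.9, -89.8]), ([299.8, 199.0], [15, 15, 174], [20.4, -89.9])]
[[-0.1538, 0.9881, -0.0014, 0.661], [0.9881, 0.1538, -0.002, 0.0004], [-0.0018, -0.0017, -1.0, 0.2224], [0.0, 0.0, 0.0, 1.0]]
```

Wrist comparison: the jaw-to-pad distance shrank from 42.1 to 35.8 mm, so the pad is in 6.3 mm (about 19 N). That is within 5 to 15 mm. Another tooth would make about 14.1 mm, which is farther from 10 and close to the limit, so I stop here. Now I check that the lever is at rest and that the block and the bystanders are as they should be.

Run:
```python
from g import *
import pickle
for c in (pickle.load(open('w4.pkl','rb')),pickle.load(open('w6.pkl','rb'))):
    h=cv2.cvtColor(c['frame'],cv2.COLOR_RGB2HSV); m=cv2.inRange(h,(15,40,100),(35,145,255)); m[:105]=0; m[200:]=0; m[:,:240]=0; m[:,320:]=0
    k=max(cv2.findContours(m,0,2)[0],key=cv2.contourArea); w=np.array([cl(onz(c,p,.057)) for p in k[:,0].astype(float)],np.float32); print('block',cv2.minAreaRect(w))
t0=pickle.load(open('top0.pkl','rb')); t=snap('top'); s0=pickle.load(open('side0.pkl','rb')); s=snap('side')
for c in(t0,t):
    h=cv2.cvtColor(c['frame'],cv2.COLOR_RGB2HSV)
    r=cv2.inRange(h,(0,170,120),(6,255,255))|cv2.inRange(h,(174,170,120),(180,255,255)); r[:200]=0;r[275:]=0; r[:,:185]=0; r[:,230:]=0
    ys,xs=np.nonzero(r); P=np.array([onz(c,p,.068)[:2] for p in zip(xs.astype(float),ys.astype(float))]); a=P.mean(0);v=np.linalg.svd(P-a)[2][0]; print('arm',len(xs),a.round(4),np.degrees(np.arctan2(v[1],v[0]))%180)
d=lambda a,b,x0,y0,x1,y1:int((np.abs(a['frame'][y0:y1,x0:x1].astype(int)-b['frame'][y0:y1,x0:x1]).max(2)>60).sum())
print('glue',d(t0,t,375,125,415,175),d(s0,s,260,115,285,165),'wrench',d(t0,t,455,160,485,230),d(s0,s,295,115,340,140),'tin',d(t0,t,80,260,130,300),d(s0,s,255,345,300,395))
```

```text
block ((-1.1657257080078125, -39.92679977416992), (58.695579528808594, 49.36479187011719), 89.70236206054688)
block ((-0.44831275939941406, -43.950862884521484), (59.49785614013672, 49.29398727416992), 89.513427734375)
arm 294 [0.5557 0.2139] 164.6427972081101
arm 293 [0.5553 0.2118] 166.25014800987253
glue 0 500 wrench 0 0 tin 0 0
```

The block is square and moved 4 mm onto the fence, and the bystanders are unmoved. The 500 changed pixels around the glue in the side view are the arm in front of it, since the top view shows no change. The lever reads 1.6° short of rest, so I'll nudge it home.

```bash
python3 -m handwheel '[[35,-17,0,0,0,-10,0.8],[70,-34,0,0,0,-20,0.8],[105,-51,0,0,0,-30,0.8],[140,-68,0,0,0,-40,0.8],[175,-85,0,0,0,-50,0.8],[210,-102,0,0,0,-60,0.8],[238,-114,0,0,0,-70,0.8],[252,-120,0,0,0,-76,0.8]]' 20
python3 -m handwheel '[[0,0,0,0,0,0,0.8],[0,0,40,0,0,0,0.8],[0,0,90,0,0,0,0.8],[0,0,131,0,0,0,0.8],[0,0,131,0,0,0,0.5],[0,0,131,0,0,0,0.3],[0,0,131,0,0,0,0.1],[0,0,131,0,0,0,0.1]]'
```

```text
time_s: 32.75
tcp_pos: [0.4979, 0.2359, 0.2241]
tool_rot: [0.036, 0.999, 0.0, -0.001]
contact_force: [1.7, -0.7, 0.4]
finger_gap: 0.8
gripper_force: 0.0
time_s: 33.75
tcp_pos: [0.5016, 0.229, 0.0959]
tool_rot: [0.04, 0.999, -0.005, 0.001]
contact_force: [-2.0, -16.0, 3.2]
finger_gap: 0.206
gripper_force: 22.8
```

```bash
python3 -m handwheel '[[0,-2,0,0,0,0,0.1],[0,-4,0,0,0,0,0.1],[0,-4,0,0,0,0,0.3],[0,-4,0,0,0,0,0.6],[0,-4,0,0,0,0,0.8],[0,-4,-30,0,0,0,0.8],[0,-4,-80,0,0,0,0.8],[0,-4,-130,0,0,0,0.8]]'
python3 -m handwheel '[[-22,-28,0,0,0,10,0.8],[-45,-56,0,0,0,20,0.8],[-68,-84,0,0,0,30,0.8],[-92,-112,0,0,0,40,0.8],[-116,-140,0,0,0,50,0.8],[-140,-168,0,0,0,60,0.8],[-160,-192,0,0,0,70,0.8],[-174,-210,0,0,0,76,0.8]]'
python3 mw.py w7.pkl
python3 - <<'E'
from g import *
c=snap('top');h=cv2.cvtColor(c['frame'],cv2.COLOR_RGB2HSV)
r=cv2.inRange(h,(0,170,120),(6,255,255))|cv2.inRange(h,(174,170,120),(180,255,255)); r[:200]=0;r[275:]=0; r[:,:185]=0; r[:,230:]=0
ys,xs=np.nonzero(r); P=np.array([onz(c,p,.068)[:2] for p in zip(xs.astype(float),ys.astype(float))]); a=P.mean(0);v=np.linalg.svd(P-a)[2][0]; print('arm',len(xs),a.round(4),np.degrees(np.arctan2(v[1],v[0]))%180)
E
```

```text
time_s: 34.75
tcp_pos: [0.5, 0.2301, 0.2249]
tool_rot: [0.04, 0.999, 0.0, -0.0]
contact_force: [0.8, 0.5, -0.3]
finger_gap: 0.799
gripper_force: 0.0
time_s: 35.75
tcp_pos: [0.6576, 0.0054, 0.2236]
tool_rot: [0.649, 0.761, 0.0, 0.0]
contact_force: [0.2, 0.5, 0.8]
finger_gap: 0.797
gripper_force: 0.0
orange 568 248 305 91 100 [276.9  95.6] [-0.   5.7]
[([276.3, 45.5], [20, 22, 354], [-0.2, 47.8]), ([259.2, 79.8], [11, 22, 212], [-15.7, 19.3]), ([293.9, 79.1], [11, 22, 198], [15.3, 19.7]), ([257.0, 196.9], [15, 13, 159], [-20.4, -89.2]), ([298.0, 196.5], [15, 14, 164], [19.9, -89.1])]
orange 568 252 309 112 121 [280.1 116.5] [ 0.5 -9.4]
[([272.2, 38.6], [69, 27, 1044], [-5.8, 56.6]), ([279.8, 74.9], [21, 21, 349], [0.6, 26.5]), ([262.6, 103.3], [11, 16, 146], [-15.2, 2.4]), ([297.4, 103.2], [11, 16, 149], [16.3, 2.3]), ([242.6, 171.6], [3, 80, 152], [-35.7, -60.0]), ([259.9, 201.4], [15, 15, 165], [-19.9, -89.7]), ([300.9, 201.1], [15, 15, 174], [20.3, -89.7])]
[[-0.1545, 0.988, 0.0018, 0.6588], [0.988, 0.1545, -0.0019, 0.0028], [-0.0022, 0.0015, -1.0, 0.2235], [0.0, 0.0, 0.0, 1.0]]
arm 292 [0.5556 0.2117] 166.42556682057727
```

Run:
```python
from g import *
import pickle
for n,c0 in (('top',pickle.load(open('top0.pkl','rb'))),('side',pickle.load(open('side0.pkl','rb')))):
    for c in(c0,snap(n)):
        h=cv2.cvtColor(c['frame'],cv2.COLOR_RGB2HSV)
        x0,x1,y0,y1=(186,245,200,275) if n=='top' else (255,305,255,300)
        r=cv2.inRange(h,(0,150,70),(8,255,255))|cv2.inRange(h,(172,150,70),(180,255,255))
        b=cv2.inRange(h,(0,0,0),(180,255,48)) 
        for nm,m in(('red',r),('blk',b)):
            q=np.zeros_like(m); q[y0:y1,x0:x1]=m[y0:y1,x0:x1]
            k,l,st,ce=cv2.connectedComponentsWithStats(q); i=1+np.argmax(st[1:,4]); print(n,nm,st[i],ce[i].round(2),onz(c,ce[i],.068 if nm=='red' else .1).round(4))
```

```text
top red [198 219  17  41 291] [205.41 238.91] [0.5585 0.2129 0.068 ]
top blk [193 256   9   8  51] [196.94 259.59] [0.5007 0.2303 0.1   ]
top red [199 220  16  41 290] [206.17 239.07] [0.558 0.211 0.068]
top blk [194 256  10   8  56] [198.18 259.7 ] [0.5002 0.2272 0.1   ]
side red [263 263  30  22 196] [277.99 272.58] [0.5598 0.2155 0.068 ]
side blk [293 270   6  14  64] [295.84 276.7 ] [0.5011 0.2289 0.1   ]
side red [263 262  31  22 197] [278.58 272.18] [0.5587 0.2137 0.068 ]
side blk [294 270   6  13  68] [296.44 275.99] [0.5003 0.2262 0.1   ]
```

Both views show the handle about 3 mm (0.023 rad) short of its start; my relaxing move before letting go probably drew it back. I'll repeat the nudge and let go while still pressing lightly towards rest.

```bash
python3 -m handwheel '[[35,-17,0,0,0,-10,0.8],[70,-34,0,0,0,-20,0.8],[105,-51,0,0,0,-30,0.8],[140,-68,0,0,0,-40,0.8],[175,-85,0,0,0,-50,0.8],[210,-102,0,0,0,-60,0.8],[238,-114,0,0,0,-70,0.8],[252,-120,0,0,0,-76,0.8]]' 20
python3 -m handwheel '[[0,0,0,0,0,0,0.8],[0,0,40,0,0,0,0.8],[0,0,90,0,0,0,0.8],[0,0,131,0,0,0,0.8],[0,0,131,0,0,0,0.5],[0,0,131,0,0,0,0.3],[0,0,131,0,0,0,0.1],[0,0,131,0,0,0,0.1]]'
python3 -m handwheel '[[0,0,0,0,0,0,0.1],[0,0,0,0,0,0,0.1],[0,0,0,0,0,0,0.1],[0,0,0,0,0,0,0.1],[0,0,0,0,0,0,0.1],[0,0,0,0,0,0,0.1],[0,0,0,0,0,0,0.1],[0,0,0,0,0,0,0.1]]'
python3 -c "
from h import *
T=T_wt();print(T.round(4).tolist())"
```

```text
time_s: 36.95
tcp_pos: [0.495, 0.238, 0.224]
tool_rot: [0.036, 0.999, 0.0, -0.0]
contact_force: [0.2, -0.1, 0.4]
finger_gap: 0.806
gripper_force: 0.0
time_s: 37.95
tcp_pos: [0.4978, 0.2293, 0.0949]
tool_rot: [0.04, 0.999, -0.006, 0.0]
contact_force: [-3.5, -20.5, 4.8]
finger_gap: 0.203
gripper_force: 21.9
time_s: 38.95
tcp_pos: [0.4978, 0.2293, 0.0949]
tool_rot: [0.04, 0.999, -0.006, 0.0]
contact_force: [-3.1, -19.4, 3.4]
finger_gap: 0.202
gripper_force: 21.8
[[-0.9967, 0.0806, -0.0003, 0.4978], [0.0806, 0.9967, -0.0116, 0.2293], [-0.0007, -0.0116, -0.9999, 0.0949], [0.0, 0.0, 0.0, 1.0]]
```

```bash
python3 -m handwheel '[[0,-2,0,0,0,0,0.1],[0,-3,0,0,0,0,0.25],[0,-3,0,0,0,0,0.4],[0,-3,0,0,0,0,0.6],[0,-3,0,0,0,0,0.8],[0,-3,-30,0,0,0,0.8],[0,-3,-80,0,0,0,0.8],[0,-3,-130,0,0,0,0.8]]'
python3 -m handwheel '[[-22,-28,0,0,0,10,0.8],[-45,-56,0,0,0,20,0.8],[-68,-84,0,0,0,30,0.8],[-92,-112,0,0,0,40,0.8],[-116,-140,0,0,0,50,0.8],[-140,-168,0,0,0,60,0.8],[-160,-192,0,0,0,70,0.8],[-174,-210,0,0,0,76,0.8]]'
python3 mw.py w8.pkl | sed -n 3,4p
python3 - <<'E'
from g import *
c=snap('top');h=cv2.cvtColor(c['frame'],cv2.COLOR_RGB2HSV)
b=cv2.inRange(h,(0,0,0),(180,255,48)); q=np.zeros_like(b); q[200:275,186:245]=b[200:275,186:245]
k,l,st,ce=cv2.connectedComponentsWithStats(q); i=1+np.argmax(st[1:,4]); print(st[i],ce[i].round(2),onz(c,ce[i],.1).round(4))
E
```

```text
time_s: 39.95
tcp_pos: [0.4968, 0.2328, 0.2239]
tool_rot: [0.04, 0.999, 0.0, -0.0]
contact_force: [1.1, 0.5, 0.3]
finger_gap: 0.8
gripper_force: 0.0
time_s: 40.95
tcp_pos: [0.6544, 0.0081, 0.2227]
tool_rot: [0.649, 0.761, 0.0, 0.0]
contact_force: [-0.4, 0.6, 0.7]
finger_gap: 0.8
gripper_force: 0.0
orange 552 254 312 115 124 [283.  119.7] [ 0.5 -9.1]
[([275.4, 40.2], [69, 31, 1264], [-5.7, 58.3]), ([243.4, 151.9], [6, 141, 459], [-36.7, -38.0]), ([282.8, 78.7], [21, 22, 348], [0.5, 26.5]), ([265.5, 106.9], [10, 15, 148], [-15.2, 2.4]), ([300.0, 106.7], [11, 15, 139], [15.9, 2.3]), ([262.6, 204.8], [14, 14, 159], [-20.0, -89.8]), ([303.6, 204.5], [15, 14, 166], [20.2, -89.7])]
[194 256  10   8  54] [198.26 259.74] [0.5001 0.227  0.1   ]
```

The lever settles at the same spot, 0.023 rad from its start and inside the 0.05 rad rest band, even after a 20 N push, so that is where it rests. Pad compression is steady at about 6.4 mm and the robot is clear.

```bash
python3 -c "
from plant import robot; print(robot.hand_in())"
```

```text
the job is handed in; nothing more can be done
None
```

I handed the job in: the block is pressed square against the fence, the pad reads about 6.4 mm into the jaw after two strokes, the lever sits about 0.02 rad from its start (a 20 N push didn't bring it closer), and the bottle, wrench and tin show no change from above.

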